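Fish the wash paddle out of the soaking box and hold it over the drip tile

TASK

The wooden wash paddle lies in the blue soaking box and is longer than the hatch in the box's white lid. Fish it out through the hatch at a slant, one end first, then hold it level over the brown tile so that it drips there: lengthwise along the tile, centred over it, about 10 cm above the counter, touching neither tile nor box. Finish while still holding it like that, and do not shift the tile, the tube or the tumbler.

Things in the scene. Friction and masses are not known exactly. Their poses are not given: they have to be found in the camera images.
- soak_box: Immovable blue soaking box with fixed white lid, 318 (its x) x 176 (its y) x 72 mm high. Origin: centre of the underside; z up. Inside 306 x 164 mm, floor 8 mm thick; lid underside 68, top 72 mm up. Mid-lid an open hatch, 176 mm along x, 150 along y (lid overhangs inside 65 mm at the ends, 7 at the sides). Its x is within 0.4 rad of world x.
- paddle: Loose paddle of light wood, 230 mm long (its x), 70 g. Origin: centre of its flat underside, about its balance point; z up as it lies. Handle bar 18 wide (y) x 18 mm thick from x = -115 to +40 mm, flat blade 32 wide x 10 mm thick on to +115. Lies flat on the box's floor (underside 8 mm above the counter), along the box's x near its middle (within 25 mm and 0.12 rad), both ends under the lid.
- paddle_handle_end (a point): Middle of the handle's end face (paddle x = -115 mm, 9 mm above its underside). It points roughly towards the robot.
- paddle_blade_end (a point): Middle of the blade's end face (paddle x = +115 mm, 5 mm above its underside). It points roughly away from the robot.
- drip_tile: Brown rectangular tile lying loose on the counter beside the box (left or right of it), 98 (its x) x 185 (its y) x 9 mm thick. Origin: centre of its underside; z up. Its long side (y) runs roughly along world x, away from the robot.
- stain_gel: White and blue tube lying on the counter, 48 x 156 x 33 mm, origin at the centre of its underside; leave it alone.
- tumbler: Clear tumbler, 66 mm across, 98 mm high, origin at the centre of its underside; leave it alone.

How it is judged:
On the way:
1. the paddle sticks out of the hatch at a slant: one end well above the lid, the other end still below it (((height (world z) of paddle_handle_end above 0.09 m and height (world z) of paddle_blade_end below 0.068 m) or (height (world z) of paddle_blade_end above 0.09 m and height (world z) of paddle_handle_end below 0.068 m))), for 0.1 s.
At the end, for the whole second after the job is handed in: The gripper holds the paddle still and level (within 0.25 rad) over the tile: its middle within 25 mm of the tile's middle seen from above, lengthwise along it (within 0.2 rad), both ends 60 to 160 mm above the counter, touching neither tile nor box (horizontal distance between paddle and drip_tile below 0.025 m and angle between the x axis of paddle and the y axis of drip_tile, either way round below 0.2 rad and height (world z) of paddle_handle_end between 0.06 and 0.16 m and height (world z) of paddle_blade_end between 0.06 and 0.16 m and angle between paddle's own x axis and vertical between 1.32 and 1.82 rad and contact force between the fingers and paddle above 1 N and contact force between paddle and drip_tile below 0.05 N and contact force between paddle and soak_box below 0.05 N and linear speed of paddle below 0.025 m/s); the arm keeps its last pose, push and grip.
It fails at once if the tile is shifted by more than 3 cm (distance of drip_tile from where it was at the start of the episode above 0.03 m).
It fails at once if the tube is shifted by more than 3 cm (distance of stain_gel from where it was at the start of the episode above 0.03 m).
It fails at once if the tumbler is shifted by more than 3 cm (distance of tumbler from where it was at the start of the episode above 0.03 m).
It also fails if it takes over 45 s, if anything falls off the work surface, if the arm or the gripper's body presses on something with over 40 N, if the wrist force passes 120 N, or if a joint passes its speed limit or range.

ROBOT

A 6-joint arm with a two-finger parallel gripper is mounted at the origin on a cart in front of the work surface, level with it; the furniture and walls round the work are solid. World frame = base frame: x ahead of the robot, y to its left, z up, the work surface at z = 0. Lengths are in m, angles in rad, forces in N, time in s.
With the tool pointing down it reaches from about 0.375 to 0.9 m from the base axis. Payload 3.1 kg.
Tool frame: the origin (TCP) lies on the centre line of the jaws, within the pads' length; the fingertips stand 11 mm ahead of it and the grasp point (between the pads) lies 8 mm behind it; x points along the fingers, y is the direction in which the jaws open and shut, and the axes are right-handed (so a half turn about x gives the same grasp; the last joint's range is limited). The gripper opens to 87 mm and grips with 3 to 60 N. Pads are 19 mm wide; open, the fingers measure 117 mm over their backs; the gripper's body (75 mm by 190 mm) begins 51 mm behind the grasp point.
Start: joints at [-1.333, 0.527, 1.433, -0, 1.181, -0.178], TCP at [0.252, -0.572, 0.234] pointing down, gripper open.
Joint ranges: [-3.08, 3.08], [-0.75, 2.2], [0.22, 2.44], [-1.43, 4.57], [0, 2.65], [-2.85, 2.85]. Speed limits (rad/s): [2.79, 2.79, 3.14, 3.14, 3.14, 3.14].

INTERFACE

Orientations are given as a unit quaternion [x, y, z, w].
In Python, from rig import robot, camera, camera_info gives the robot as it stands.
- The arm moves only by the shell command python3 -m inch 'ROWS' [FORCE]. ROWS is JSON, a list that holds one entry, the list of rows, each a list of 5 numbers: the shift along the tool's x, y, z in cm, then the turn about the tool's x in rad, then the opening, from 0 (shut) to 1 (fully open). A call has 1 to 8 rows; each row shifts and turns the pose as measured when the row begins, along the tool's axes as they then stand; what a row does not reach is not made up. A row lasts 1/12 s, in which the tool goes at most 41.7 mm and 7.16 degrees, less where a joint would pass 70% of its speed; a pose out of reach is approached as far as the arm can. A call with a gripper value outside its range is refused whole. The fingers move at their own pace and stop on an object; FORCE is the grip in N (left out, the last holds). Time passes only in rows, so rows that do not move let the fingers close. It gives the time, the measured TCP pose, the force and the opening at its end, in the units of the state.
- robot.get_obs(): the state, without advancing time (a new reading comes with each control period).
- camera(name): name is "scene" or "top"; returns the picture (480x640x3 uint8, red, green, blue); there is no depth.
- camera_info(name): a dict with "camera_matrix" (3x3 intrinsics, pixels), "dist" ([k1, k2, p1, p2, k3] as OpenCV has them; the pictures are not rectified), "rvec" (rotation vector, rad) and "tvec" (3), from world to camera coordinates, as OpenCV has them. Camera axes: x right, y down, z forward; pixel columns grow to the right and rows downward; lengths in m; the calibration is good to about 2 mm. A picture is of the moment at which its call begins. camera_info takes no time and is no camera call.
- robot.hand_in(): hands the job in, once; it reports no verdict.
The state is a dict: "time": time; "q": joint angles; "joint_velocities": joint speeds; "joint_torque": joint torques, N m; "position": TCP position; "tool_rot": TCP orientation; "ft_force": force on the tool from outside, world axes, zero at the start; "moment": the same for the moment, N m; "grip_width": finger opening in m.
Only numpy, scipy, OpenCV 4.12 (cv2) and the standard library are available. Lean on these libraries where they do the work, as an engineer would, in place of code of your own. Each camera call takes 0.05 s, during which the arm holds its last target. There are 200 camera calls.

## Working session

There is one attempt and no reset: what is moved stays moved. The work goes in short steps, Python scripts to look and compute and a shell command to move; the robot and the scene stay as the last step left them, time stands still between calls to the robot, and variables do not carry over. Pictures are saved under pics/ and viewed, about 8 in all and at most 12, crops included, and the job is handed in when it is done.

```bash
mkdir -p pics; ls; python3 - <<'E'
from rig import robot,camera,camera_info
import cv2
for n in("scene","top"):
    cv2.imwrite(f"pics/{n}0.png",camera(n)[:,:,::-1]); i=camera_info(n)
    print(n,i)
print(robot.get_obs())
E
```

```text
pics
scene {'camera_matrix': array([[522.19571622,   0.        , 315.05263128],
       [  0.        , 522.19571622, 244.95049123],
       [  0.        ,   0.        ,   1.        ]]), 'dist': array([-0.1189019,  0.       ,  0.       ,  0.       ,  0.       ]), 'rvec': array([ 0.93950991, -2.45414373,  1.05687195]), 'tvec': array([0.58415687, 0.06050831, 0.88222015])}
top {'camera_matrix': array([[588.00684817,   0.        , 325.83825998],
       [  0.        , 588.00684817, 242.32292164],
       [  0.        ,   0.        ,   1.        ]]), 'dist': array([-0.06667082,  0.        ,  0.        ,  0.        ,  0.        ]), 'rvec': array([ 2.23243106, -2.17733713,  0.08732636]), 'tvec': array([0.30142795, 0.47146264, 1.01625392])}
{'time': 0.1, 'q': array([-1.33351959e+00,  5.28391531e-01,  1.43377929e+00,  7.20501981e-06,
        1.18141188e+00, -1.78483026e-01]), 'joint_velocities': array([-1.15250392e-03, -2.33812153e-03, -3.07154286e-03,  5.86548332e-06,
        1.65181390e-03,  2.71848683e-04]), 'joint_torque': array([-7.61899610e-04, -4.40985596e+01, -1.77150160e+01,  6.34347531e-02,
        5.33927442e-02, -4.35102629e-05]), 'position': array([ 0.25231262, -0.57110212,  0.23265659]), 'tool_rot': array([-0.69186478, -0.1466392 ,  0.69190143, -0.14523249]), 'ft_force': array([0.24092155, 0.07218232, 0.9001955 ]), 'moment': array([0.01058498, 0.03796802, 0.0769227 ]), 'grip_width': 0.08716681670474265}
```

View pics/top0.png

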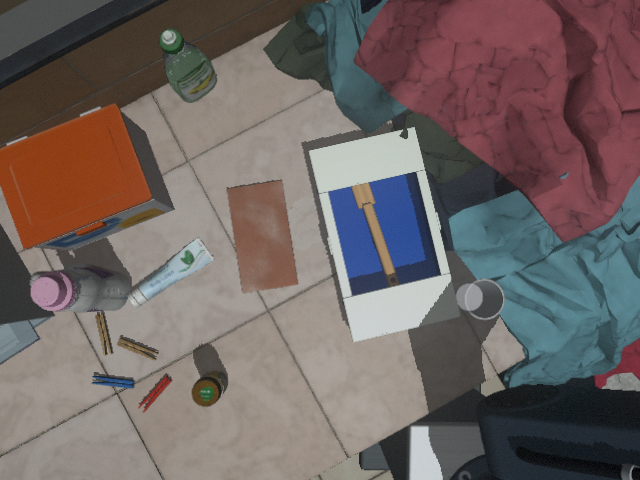

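View pics/scene0.png

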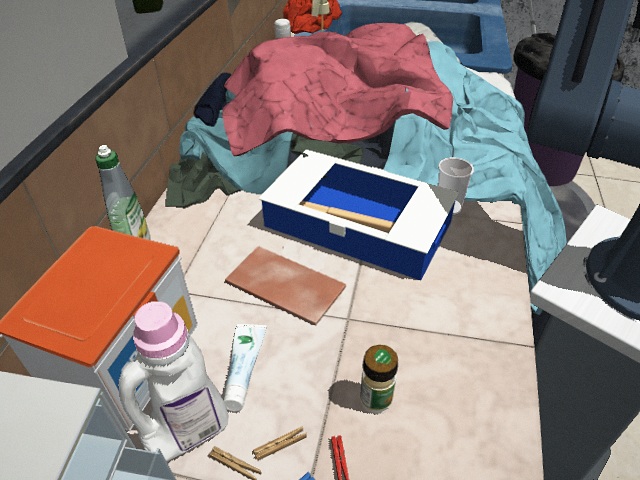

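The top view shows the tile at about (263,236), with its corners at (228,187), (283,180), (298,285) and (243,292). The paddle runs in the hatch from about (361,184), blade end, to (393,285), handle end. The tumbler is at (482,300), right of the box, and the tube at (170,272), left of the tile. I'll enlarge the box and tile area to read pixels.

```bash
python3 - <<'E'
import cv2
a=cv2.imread("pics/top0.png")[115:350,215:515]
cv2.imwrite("pics/crop0.png",cv2.resize(a,None,fx=2.5,fy=2.5,interpolation=cv2.INTER_CUBIC))
E
cat > h.py <<'E'
from rig import robot,camera,camera_info
import numpy as np,cv2
from scipy.spatial.transform import Rotation as R
def px2w(n,uv,z):
    i=camera_info(n);Rm=cv2.Rodrigues(i['rvec'])[0];t=np.array(i['tvec'])
    p=cv2.undistortPoints(np.array(uv,float).reshape(-1,1,2),i['camera_matrix'],i['dist']).reshape(-1,2)
    d=np.c_[p,np.ones(len(p))]@Rm; c=-Rm.T@t
    return c+d*((z-c[2])/d[:,2])[:,None]
def w2px(n,P):
    i=camera_info(n)
    return cv2.projectPoints(np.array(P,float).reshape(-1,1,3),i['rvec'],i['tvec'],i['camera_matrix'],i['dist'])[0].reshape(-1,2)
E
```

```text
(no output)
```

View pics/crop0.png

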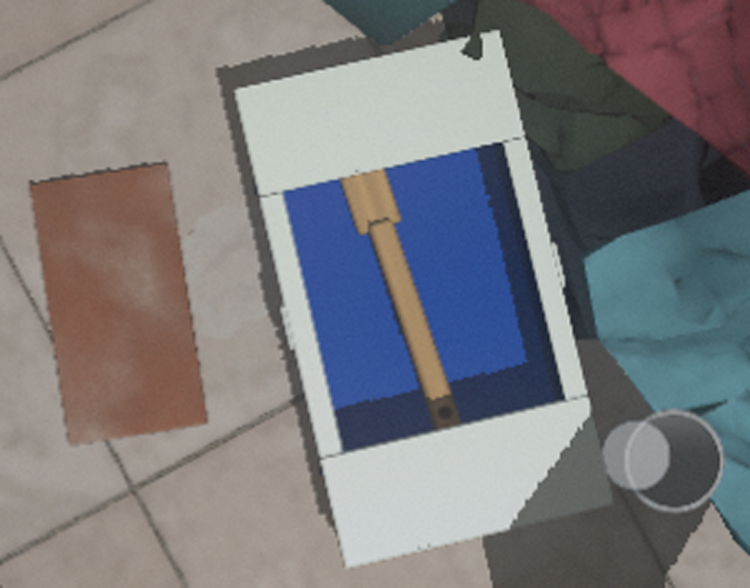

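```bash
python3 - <<'E'
from h import *
f=lambda u:[(215+a/2.5-.3,115+b/2.5-.3) for a,b in u]
def rep(n,u,z):
    p=px2w('top',f(u),z);print(n,p[:,:2].round(3).tolist(),'mean',p.mean(0).round(4));return p
L=rep('lid',[(235,88),(498,31),(612,503),(345,567)],.072)
print(np.linalg.norm(L-np.roll(L,1,0),axis=1),'yaw',np.arctan2(*(L[0]+L[1]-L[2]-L[3])[[1,0]]))
H=rep('hatch',[(283,190),(503,142),(566,402),(342,451)],.07)
T=rep('tile',[(30,183),(166,163),(207,423),(70,444)],.009)
print(np.linalg.norm(T-np.roll(T,1,0),axis=1),'yaw',np.arctan2(*(T[0]+T[1]-T[2]-T[3])[[1,0]]))
b=rep('bladeL/R at step',[(361,233),(400,221)],.018)
h=rep('handle mid far,near',[(381,226),(441,399)],.026)
d=h[0]-h[1];d/=np.linalg.norm(d);c=h[0]-.04*d
print('paddle yaw',np.arctan2(d[1],d[0]),'centre',c,'ends',c-.115*d,c+.115*d)
rep('tumbler rim',[(674,460)],.098)
i=camera_info('top');print(-cv2.Rodrigues(i['rvec'])[0].T@i['tvec'])
o=robot.get_obs();print(R.from_quat(o['tool_rot']).as_matrix().round(3))
E
```

```text
lid [[0.613, 0.347], [0.656, 0.172], [0.345, 0.092], [0.3, 0.267]] mean [0.4785 0.2195 0.072 ]
[0.32264581 0.17969963 0.32170216 0.18054355] yaw 0.2508366157726489
hatch [[0.546, 0.313], [0.582, 0.168], [0.411, 0.123], [0.375, 0.27]] mean [0.4784 0.2187 0.07  ]
tile [[0.555, 0.489], [0.571, 0.394], [0.39, 0.361], [0.373, 0.455]] mean [0.4724 0.4247 0.009 ]
[0.18446757 0.09617966 0.18419719 0.09603938] yaw 0.18409331070119886
bladeL/R at step [[0.525, 0.257], [0.534, 0.23]] mean [0.5292 0.2435 0.018 ]
handle mid far,near [[0.529, 0.244], [0.411, 0.2]] mean [0.4699 0.222  0.026 ]
paddle yaw 0.3543982323042231 centre [0.49146472 0.23000001 0.026     ] ends [0.38361134 0.19009201 0.026     ] [0.59931811 0.269908   0.026     ]
tumbler rim [[0.375, 0.059]] mean [0.3749 0.0589 0.098 ]
[0.40699896 0.33707053 1.03278418]
[[-0.     0.404 -0.915]
 [ 0.002 -0.915 -0.404]
 [-1.    -0.002 -0.   ]]
```

The measured sizes agree with those given: lid 322x180 mm, tile 184x96 mm, and lid centre equals hatch centre. The box is at (0.4785, 0.219) with yaw 0.251. The tile is at (0.472, 0.425) with yaw 0.184. The paddle centre is at about (0.491, 0.230) with yaw 0.354.

The tool can't tilt, so the lid has to do it:
1. Grip the paddle at its balance point and slide it under the far lid end until the handle end clears the near lid.
2. Lift, so that the lid edge pivots the paddle in the pads.
3. Pull it out and lay it across the hatch on the lid to level it.
4. Carry it to the tile.

```bash
python3 -m inch '[[[0,-3.1,-2.6,0,0.6],[0,-3.1,-2.6,0,0.6],[0,-3.1,-2.6,0,0.6],[0,-3.1,-2.6,0,0.6],[0,-3.1,-2.6,0,0.6],[0,-3.1,-2.6,0,0.6],[0,-3.1,-2.6,0,0.6],[0,-3.1,-2.6,0,0.6]]]' 15
python3 -m inch '[[[0,-3.1,-2.6,0,0.6],[0,-3.1,-2.6,0,0.6],[0,-3.1,-2.6,0,0.6],[0,-3.1,-2.6,0,0.6],[0,-3.1,-2.6,0,0.6],[0,-3.1,-2.6,0,0.6],[0,-3.1,-2.6,0,0.6],[0,-3.1,-2.6,0,0.6]]]'
cat >> h.py <<'E'
def to(xy,z,psi):
    "remaining tool-axis shift in cm and turn"
    o=robot.get_obs();M=R.from_quat(o['tool_rot']).as_matrix();p=o['position']
    cur=np.arctan2(-M[1,2],-M[0,2])
    d=M.T@(np.array([*xy,z])-p)*100
    print('t',round(o['time'],2),'pos',p.round(4),'yaw',cur.round(3),'go cm',d.round(2),'turn',(cur-psi).round(3),'F',o['ft_force'].round(1),'w',o['grip_width'].round(4),'down',M[:,0].round(3))
E
python3 -c "
from h import *
to((.491,.230),.15,.354)"
```

```text
time: 0.77
position: [0.3418, -0.2597, 0.2277]
tool_rot: [-0.692, -0.141, 0.694, -0.142]
ft_force: [1.3, 0.0, 0.4]
grip_width: 0.0531
time: 1.43
position: [0.4346, 0.0605, 0.2267]
tool_rot: [-0.692, -0.139, 0.694, -0.139]
ft_force: [2.3, -0.5, 0.3]
grip_width: 0.0525Traceback (most recent call last):
  File "<string>", line 3, in <module>
    to((.491,.230),.15,.354)
    ~~^^^^^^^^^^^^^^^^^^^^^^
  File "h.py", line 17, in to
    print('t',round(o['time'],2),'pos',p.round(4),'yaw',cur.round(3),'go cm',d.round(2),'turn',(cur-psi).round(3),'F',o['ft_force'].round(1),'w',o['grip_width'].round(4),'down',M[:,0].round(3))
                                                                                                                                                 ^^^^^^^^^^^^^^^^^^^^^
AttributeError: 'float' object has no attribute 'round'
```

```bash
sed -i "s/o\['grip_width'\].round(4)/round(float(o['grip_width']),4)/" h.py
python3 -m inch '[[[0,-3.0,-2.6,0.02,0.6],[0,-3.0,-2.6,0.02,0.6],[0,-3.0,-2.6,0,0.6],[1.5,-2.5,-2.4,0,0.6],[2.5,-0.8,-0.8,0,0.6],[2,0,0,0,0.6],[0,0,0,0,0.6]]]'
python3 - <<'E'
from h import *
to((.491,.230),.10,.354)
a=camera('top')[:,:,::-1][115:350,215:515]
cv2.imwrite("pics/crop1.png",cv2.resize(a,None,fx=2.5,fy=2.5,interpolation=cv2.INTER_CUBIC))
E
```

```text
time: 2.02
position: [0.4958, 0.234, 0.1647]
tool_rot: [0.697, 0.13, -0.693, 0.129]
ft_force: [-1.3, -0.2, -1.0]
grip_width: 0.0521
t 2.02 pos [0.4958 0.234  0.1647] yaw 0.368 go cm [6.47 0.21 0.63] turn 0.014 F [-1.3 -0.2 -1. ] w 0.0521 down [ 0.005  0.003 -1.   ]
```

View pics/crop1.png

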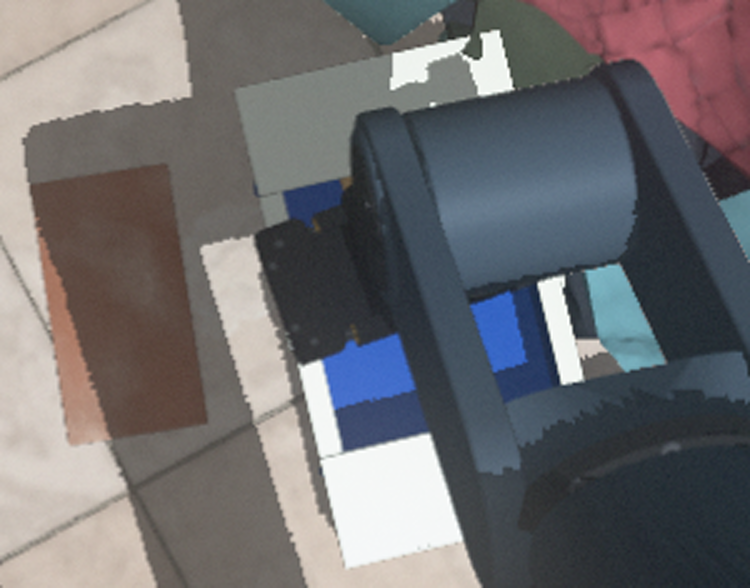

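The arm hides the hatch from the top camera. The jaws are open ±26 mm, so the earlier measurement is good enough and I'll descend.

```bash
python3 -m inch '[[[3,0.2,0.5,0.01,0.6],[4,0,0.1,0,0.6],[3,0,0,0,0.6],[0,0,0,0,0.6]]]'
python3 -c "
from h import *
to((.491,.230),.024,.354)"
```

```text
time: 2.4
position: [0.4977, 0.2299, 0.0694]
tool_rot: [0.703, 0.126, -0.689, 0.124]
ft_force: [-1.2, -0.8, 0.4]
grip_width: 0.052
t 2.4 pos [0.4977 0.2299 0.0694] yaw 0.355 go cm [ 4.52 -0.24  0.71] turn 0.001 F [-1.2 -0.8  0.4] w 0.052 down [ 0.019  0.006 -1.   ]
```

```bash
python3 -m inch '[[[2,-0.1,0.5,0,0.6],[1.7,-0.1,0.3,0,0.6],[0.4,0,0,0,0.6],[0,0,0,0,0.6]]]'
python3 - <<'E'
from h import *
to((.491,.230),.024,.354)
a=camera('scene')[:,:,::-1][140:290,240:480]
cv2.imwrite("pics/s1.png",cv2.resize(a,None,fx=3,fy=3,interpolation=cv2.INTER_CUBIC))
E
```

```text
time: 2.73
position: [0.4945, 0.2277, 0.0333]
tool_rot: [0.706, 0.125, -0.687, 0.122]
ft_force: [-0.0, 0.6, -0.6]
grip_width: 0.0524
t 2.73 pos [0.4945 0.2277 0.0333] yaw 0.351 go cm [ 0.92 -0.34  0.27] turn -0.003 F [-0.   0.6 -0.6] w 0.0524 down [ 0.026  0.008 -1.   ]
```

View pics/s1.png

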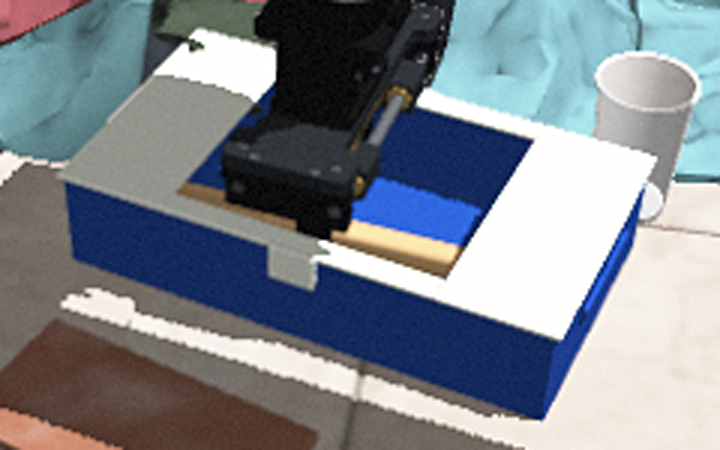

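The gripper sits in the hatch with its near finger in front of the paddle, so the jaws straddle it. I'll go down the last 9 mm and close.

```bash
python3 -m inch '[[[0.9,-0.2,0.2,0,0.6],[0.1,0,0,0,0.6],[0,0,0,0,0],[0,0,0,0,0],[0,0,0,0,0],[0,0,0,0,0],[0,0,0,0,0],[0,0,0,0,0]]]' 15
python3 -c "
from h import *
to((.491,.230),.024,.354)"
```

```text
time: 3.45
position: [0.4976, 0.2301, 0.0299]
tool_rot: [0.71, 0.125, -0.682, 0.122]
ft_force: [-0.3, 0.8, -0.1]
grip_width: 0.0201
t 3.45 pos [0.4976 0.2301 0.0299] yaw 0.351 go cm [ 0.56 -0.22  0.65] turn -0.003 F [-0.3  0.8 -0.1] w 0.0201 down [ 0.039  0.011 -0.999]
```

```bash
python3 -m inch '[[[0.5,-0.1,0.3,0,0.4],[0.4,-0.1,0.3,0,0.4],[0.3,0,0.1,0,0.4],[0.1,0,0,0,0.4]]]' 15
python3 -c "
from h import *
to((.491,.230),.024,.354)"
```

```text
time: 3.78
position: [0.4929, 0.2285, 0.0196]
tool_rot: [0.712, 0.125, -0.679, 0.124]
ft_force: [-0.4, -5.8, 11.2]
grip_width: 0.033
t 3.78 pos [0.4929 0.2285 0.0196] yaw 0.355 go cm [-0.45 -0.2   0.1 ] turn 0.001 F [-0.4 -5.8 11.2] w 0.033 down [ 0.046  0.009 -0.999]
```

```bash
python3 -m inch '[[[-0.2,0,0,0,0],[0,0,0,0,0],[0.1,0,0,0,0],[0,0,0,0,0]]]' 15
python3 -c "
from h import *
to((.491,.230),.024,.354)"
```

```text
time: 4.12
position: [0.492, 0.2279, 0.0205]
tool_rot: [0.712, 0.125, -0.68, 0.124]
ft_force: [0.2, 0.2, 4.0]
grip_width: 0.0183
t 4.12 pos [0.492  0.2279 0.0205] yaw 0.354 go cm [-0.36 -0.23  0.01] turn 0.0 F [0.2 0.2 4. ] w 0.0183 down [ 0.045  0.009 -0.999]
```

```bash
python3 -m inch '[[[-1.0,0,0,0.05,0],[-0.3,0,-0.5,0.05,0],[0,0,-0.9,0,0],[0,0,-0.3,0,0]]]' 15
python3 -c "
from h import *
to((.491,.230),.034,.251)"
```

```text
time: 4.45
position: [0.5051, 0.2323, 0.0315]
tool_rot: [0.715, 0.09, -0.688, 0.088]
ft_force: [0.3, -0.1, 0.5]
grip_width: 0.0177
t 4.45 pos [0.5051 0.2323 0.0315] yaw 0.252 go cm [-0.31 -0.13  1.41] turn 0.001 F [ 0.3 -0.1  0.5] w 0.0177 down [ 0.037  0.007 -0.999]
```

```bash
python3 -m inch '[[[-0.1,0,-0.4,0,0],[0,0,-0.3,0,0],[0,0,0,0,0]]]' 15
python3 -m inch '[[[0,0,-0.3,0,0],[0,0,-0.2,0,0]]]'
python3 - <<'E'
from h import *
to((.491,.230),.034,.251)
a=camera('scene')[:,:,::-1][140:290,240:480]
cv2.imwrite("pics/s2.png",cv2.resize(a,None,fx=3,fy=3,interpolation=cv2.INTER_CUBIC))
E
```

```text
time: 4.7
position: [0.5089, 0.2336, 0.0305]
tool_rot: [0.711, 0.09, -0.691, 0.089]
ft_force: [0.6, 0.1, -1.3]
grip_width: 0.0179
time: 4.87
position: [0.5092, 0.2339, 0.0292]
tool_rot: [0.707, 0.09, -0.695, 0.09]
ft_force: [-4.6, -1.4, 0.9]
grip_width: 0.0179
t 4.87 pos [0.5092 0.2339 0.0292] yaw 0.255 go cm [-0.51 -0.08  1.85] turn 0.004 F [-4.6 -1.4  0.9] w 0.0179 down [ 0.017  0.002 -1.   ]
```

View pics/s2.png

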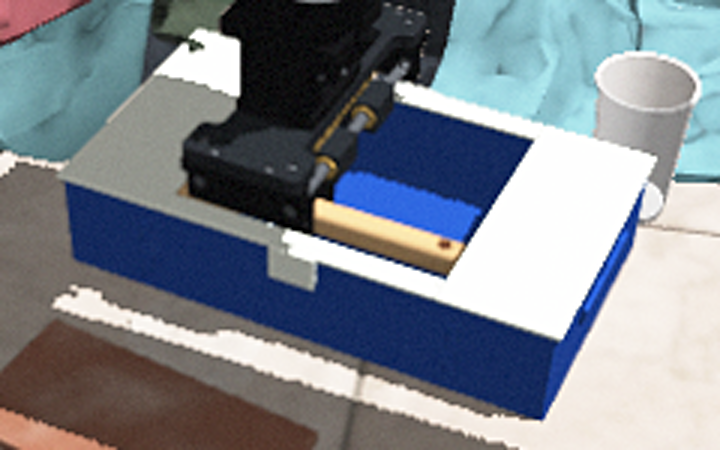

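The paddle is against the far wall (-4.6 N). The handle end with its hole shows at crop (455,248), just inside the near hatch edge. I'll back off 2 mm and lift so the lid edge tilts the paddle.

```bash
python3 -m inch '[[[-0.5,0,0.2,0,0],[-1.5,0,0,0,0],[-1.5,0,0,0,0],[-0.5,0,0,0,0],[0,0,0,0,0]]]' 12
python3 - <<'E'
from h import *
to((.5065,.2332),.09,.251)
a=camera('scene')[:,:,::-1][140:290,240:480]
cv2.imwrite("pics/s3.png",cv2.resize(a,None,fx=3,fy=3,interpolation=cv2.INTER_CUBIC))
E
```

```text
time: 5.33
position: [0.5094, 0.2339, 0.0709]
tool_rot: [0.71, 0.091, -0.693, 0.09]
ft_force: [-2.8, -0.3, -2.5]
grip_width: 0.018
t 5.33 pos [0.5094 0.2339 0.0709] yaw 0.256 go cm [-1.92 -0.    0.25] turn 0.005 F [-2.8 -0.3 -2.5] w 0.018 down [ 0.023  0.004 -1.   ]
```

View pics/s3.png

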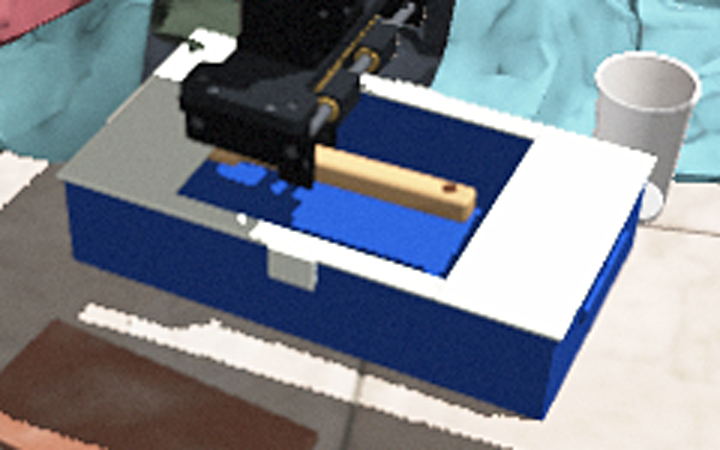

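The handle end (470,205) is fully visible and clear of the near lid edge, and the blade is just reaching the far lid. I'll lift further to pivot it.

```bash
python3 -m inch '[[[-0.8,0,0.1,0,0],[-0.8,0,0,0,0],[-0.6,0,0,0,0]]]' 8
python3 -m inch '[[[-0.5,0,0.1,0,0],[-0.3,0,0,0,0],[0,0,0,0,0]]]'
python3 - <<'E'
from h import *
to((.5065,.2332),.1,.251)
a=camera('scene')[:,:,::-1][140:290,240:480]
cv2.imwrite("pics/s4.png",cv2.resize(a,None,fx=3,fy=3,interpolation=cv2.INTER_CUBIC))
E
```

```text
time: 5.63
position: [0.5094, 0.2337, 0.0922]
tool_rot: [0.711, 0.091, -0.692, 0.09]
ft_force: [0.6, 0.7, -2.2]
grip_width: 0.018
time: 5.88
position: [0.5098, 0.2338, 0.1026]
tool_rot: [0.712, 0.091, -0.69, 0.089]
ft_force: [0.4, -0.7, -2.1]
grip_width: 0.0175
t 5.88 pos [0.5098 0.2338 0.1026] yaw 0.256 go cm [ 0.25 -0.03  0.34] turn 0.005 F [ 0.4 -0.7 -2.1] w 0.0175 down [ 0.03   0.006 -1.   ]
```

View pics/s4.png

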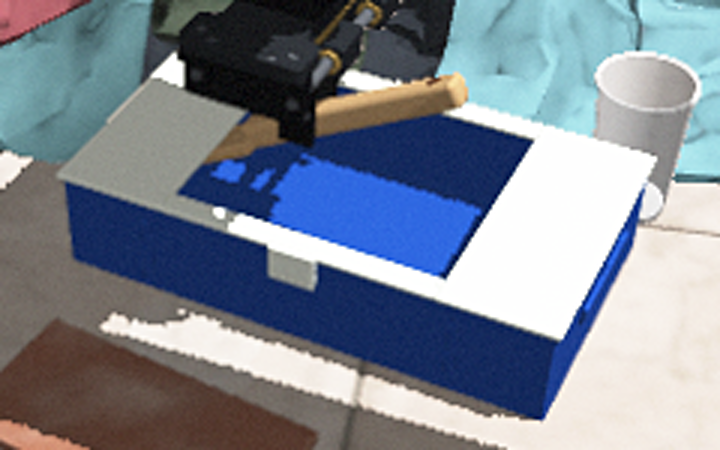

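The paddle now slants about 30°, with the handle end high at crop (458,90) and the blade end still under the far lid. Next I'll pull back toward the robot, raise, and check.

```bash
python3 -m inch '[[[0,0,1.5,0,0],[0,0,2.5,0,0],[0,0,2.5,0,0],[0,0,0.8,0,0],[-2,0,0,0,0],[-2,0,0,0,0],[-1.5,0,0,0,0],[0,0,0,0,0]]]' 10
python3 - <<'E'
from h import *
to((.4746,.2185),.11,.251)
a=camera('scene')[:,:,::-1][100:300,220:500]
cv2.imwrite("pics/s5.png",cv2.resize(a,None,fx=2.5,fy=2.5,interpolation=cv2.INTER_CUBIC))
E
```

```text
time: 6.6
position: [0.4378, 0.2147, 0.156]
tool_rot: [0.714, 0.091, -0.689, 0.089]
ft_force: [0.7, 0.8, 0.4]
grip_width: 0.0176
t 6.6 pos [0.4378 0.2147 0.156 ] yaw 0.255 go cm [ 4.73  0.55 -3.49] turn 0.004 F [0.7 0.8 0.4] w 0.0176 down [ 0.035  0.007 -0.999]
```

View pics/s5.png

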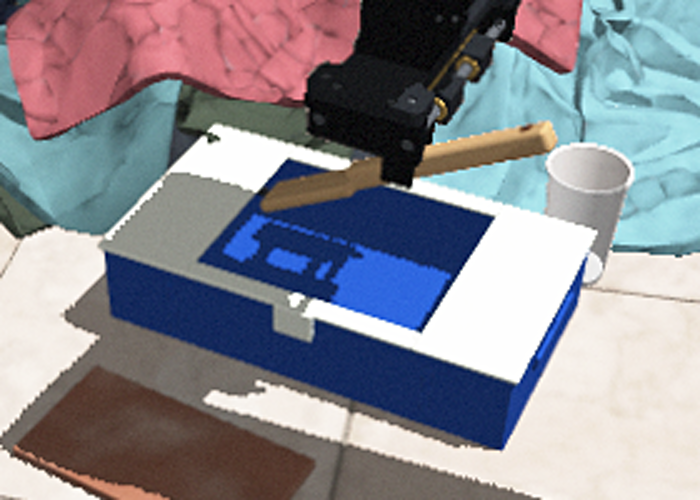

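The paddle is free, with the whole blade visible above the hatch (end at crop (263,200)). I'll move it over the far lid panel and press down so that the lid levels it.

```bash
python3 -m inch '[[[-0.3,0.3,-2.0,0,0],[0,0.2,-1.8,0,0],[0,0,-0.4,0,0],[2,0,0,0,0],[1.5,0,0,0,0],[0,0,0,0,0]]]' 8
python3 -c "
from h import *
to((.4795,.22),.088,.251)"
```

```text
time: 7.15
position: [0.4828, 0.221, 0.1204]
tool_rot: [0.714, 0.091, -0.689, 0.089]
ft_force: [0.1, 0.5, -0.8]
grip_width: 0.0177
t 7.15 pos [0.4828 0.221  0.1204] yaw 0.255 go cm [3.22 0.   0.45] turn 0.004 F [ 0.1  0.5 -0.8] w 0.0177 down [ 0.034  0.007 -0.999]
```

```bash
python3 -m inch '[[[1.0,0,0.1,0,0],[1.0,0,0,0,0],[0.7,0,0.1,0,0]]]' 8
python3 -m inch '[[[0.4,0,0.1,0,0],[0.3,0,0,0,0]]]'
python3 - <<'E'
from h import *
to((.4795,.22),.088,.251)
a=camera('scene')[:,:,::-1][100:300,220:500]
cv2.imwrite("pics/s6.png",cv2.resize(a,None,fx=2.5,fy=2.5,interpolation=cv2.INTER_CUBIC))
E
```

```text
time: 7.4
position: [0.4812, 0.2206, 0.0917]
tool_rot: [0.713, 0.091, -0.689, 0.089]
ft_force: [1.0, -0.1, -0.9]
grip_width: 0.0179
time: 7.57
position: [0.4801, 0.2204, 0.0838]
tool_rot: [0.713, 0.091, -0.69, 0.089]
ft_force: [-2.0, -0.8, 11.9]
grip_width: 0.018
t 7.57 pos [0.4801 0.2204 0.0838] yaw 0.255 go cm [-0.42  0.02  0.06] turn 0.004 F [-2.  -0.8 11.9] w 0.018 down [ 0.032  0.006 -0.999]
```

View pics/s6.png

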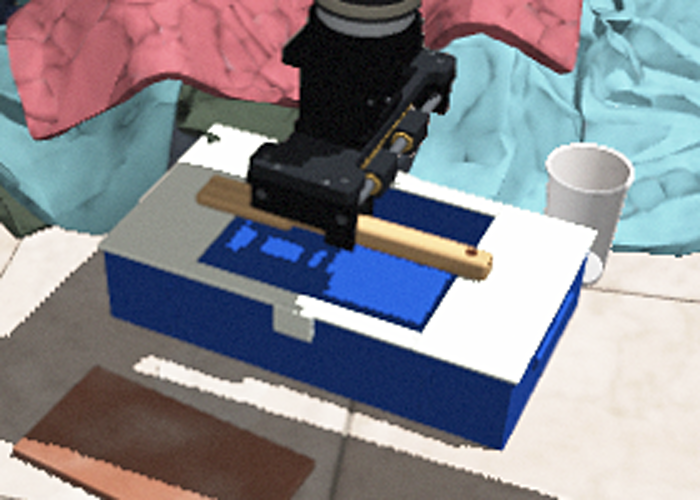

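The paddle lies level across the hatch, with its blade end at crop (200,193) and handle end at (487,265), both on lid panels. I'll grip firmer, lift, and work out the carry.

```bash
python3 - <<'E'
from h import *
P=px2w('scene',[(220+487/2.5,100+264/2.5),(220+199/2.5,100+193/2.5)],.080)
o=robot.get_obs();M=R.from_quat(o['tool_rot']).as_matrix()
print('handle end,blade end rel TCP in tool cm',((P-o['position'])@M*100).round(1), 'len',np.linalg.norm(P[0]-P[1]))
E
python3 -m inch '[[[0,0,0,0,0],[0,0,0,0,0],[-1.5,0,0,0,0],[-2.5,0,0,0,0],[-2,0,0,0,0],[-0.5,0,0,0,0]]]' 30
python3 -c "
from h import *
to((.4724,.4247),.13,.184)"
```

```text
handle end,blade end rel TCP in tool cm [[  0.    0.4  10.8]
 [  0.7  -1.1 -11.7]] len 0.22493249827296377
time: 8.12
position: [0.4757, 0.2195, 0.1485]
tool_rot: [0.71, 0.09, -0.692, 0.089]
ft_force: [0.5, 0.5, -1.3]
grip_width: 0.0176
t 8.12 pos [0.4757 0.2195 0.1485] yaw 0.255 go cm [  1.94 -19.94  -4.81] turn 0.071 F [ 0.5  0.5 -1.3] w 0.0176 down [ 0.025  0.005 -1.   ]
```

```bash
python3 -m inch '[[[0,-1.8,-0.4,0.02,0],[0,-3.5,-0.8,0.02,0],[0,-3.8,-0.8,0.03,0],[0,-3.8,-0.8,0,0],[0,-3.5,-0.7,0,0],[0,-2,-0.4,0,0],[0,-0.5,0,0,0],[0,0,0,0,0]]]' 30
python3 -c "
from h import *
to((.468,.424),.108,.184)"
```

```text
time: 8.78
position: [0.4756, 0.4195, 0.1482]
tool_rot: [0.714, 0.063, -0.694, 0.061]
ft_force: [-0.6, -0.3, -0.8]
grip_width: 0.0178
t 8.78 pos [0.4756 0.4195 0.1482] yaw 0.176 go cm [ 4.   -0.57  0.78] turn -0.008 F [-0.6 -0.3 -0.8] w 0.0178 down [ 0.027  0.005 -1.   ]
```

```bash
python3 -m inch '[[[1.2,-0.3,0.4,0,0],[1.6,-0.2,0.4,0,0],[0.8,0,0.1,0,0],[0,0,0,0,0]]]' 30
python3 - <<'E'
from h import *
to((.468,.424),.108,.184)
t=camera('top')[:,:,::-1][100:340,180:440]; s=camera('scene')[:,:,::-1][140:380,180:440]
f=lambda a:cv2.resize(a,None,fx=1.53,fy=1.53,interpolation=cv2.INTER_CUBIC)
cv2.imwrite("pics/f.png",np.hstack([f(t),f(s)]))
print(f(t).shape)
E
```

```text
time: 9.12
position: [0.4657, 0.419, 0.1096]
tool_rot: [0.713, 0.062, -0.695, 0.062]
ft_force: [0.2, -0.2, -1.3]
grip_width: 0.0179
t 9.12 pos [0.4657 0.419  0.1096] yaw 0.176 go cm [ 0.16 -0.45 -0.31] turn -0.008 F [ 0.2 -0.2 -1.3] w 0.0179 down [ 0.025  0.002 -1.   ]
(367, 398, 3)
```

View pics/f.png

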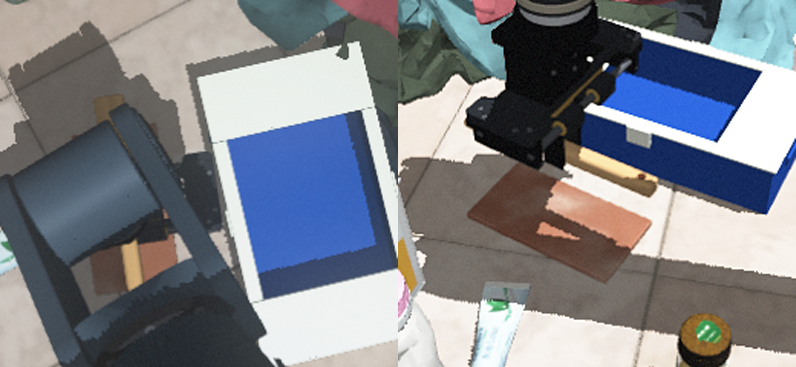

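In the left half (top view) the paddle lies lengthwise over the tile, blade end at (109,96). In the right half (scene) the handle end is at (652,186), clear above the tile and clear of the box. I'll check this numerically, then make the small correction.

```bash
python3 - <<'E'
from h import *
o=robot.get_obs()
b=px2w('top',[(180+109/1.53,100+96/1.53)],.10)[0]
h=px2w('scene',[(180+253/1.53,140+185/1.53)],.105)[0]
print('blade',b,'handle',h,'len',np.linalg.norm(b-h),'mid',(b+h)/2,'yaw',np.arctan2(*(b-h)[[1,0]]))
E
python3 -m inch '[[[0,-0.3,-0.3,0,0],[0,-0.2,0,0,0],[0.1,0,0,0,0]]]' 30
python3 -c "
from h import *
to((.468,.424),.108,.184)"
```

```text
blade [0.58314294 0.43767054 0.1       ] handle [0.36437659 0.3964155  0.105     ] len 0.2226784555356428 mid [0.47375977 0.41704302 0.1025    ] yaw 0.18639143641366596
time: 9.47
position: [0.4715, 0.4247, 0.1123]
tool_rot: [0.715, 0.062, -0.693, 0.06]
ft_force: [0.3, 0.5, 0.1]
grip_width: 0.0181
t 9.47 pos [0.4715 0.4247 0.1123] yaw 0.173 go cm [0.41 0.01 0.37] turn -0.011 F [0.3 0.5 0.1] w 0.0181 down [ 0.031  0.005 -1.   ]
```

```bash
python3 -m inch '[[[0.2,0,0.6,0,0],[0.1,0,0.1,0,0],[0,0,0,0,0]]]' 30
python3 - <<'E'
from h import *
to((.468,.424),.108,.184)
print(robot.get_obs()['joint_velocities'].round(3)); print(robot.hand_in())
E
```

```text
time: 9.72
position: [0.4654, 0.4238, 0.1101]
tool_rot: [0.716, 0.062, -0.692, 0.06]
ft_force: [0.1, 0.3, -0.8]
grip_width: 0.0173
t 9.72 pos [0.4654 0.4238 0.1101] yaw 0.172 go cm [ 0.22  0.03 -0.25] turn -0.012 F [ 0.1  0.3 -0.8] w 0.0173 down [ 0.033  0.006 -0.999]
[ 0.004 -0.008  0.017  0.005  0.009  0.003]
the job is handed in; nothing more can be done
None
```

The paddle is out of the box and held level over the brown tile; I handed the job in at 9.7 s of the 45 s, and no verdict came back.

**How it came out:** I gripped it at its balance point and slid it under the far lid end until it touched the wall. Lifting then made the lid edge tilt it to about 30°, handle end up and blade end still in the box. I pulled it out through the hatch, pressed it level across the lid, gripped it at 30 N and carried it to the tile.

**Last checks:**
- **Position:** the measured paddle middle, corrected for the last small moves, is within about 5 mm of the tile's middle (limit 25 mm).
- **Direction:** the paddle's yaw measured 0.186 rad against 0.184 rad for the tile. The tool's own yaw reads 0.172 rad.
- **Height and contact:** from the tool height, the paddle's underside should be about 0.10 m up. The last picture showed it clear of the tile and the box.
- **Grip and motion:** the fingers are closed on the handle (17 mm), the wrist force is about 1 N, and the joints were almost still.

**Disagreements:** the tool drifted about 0.03 rad off vertical, which is well inside the 0.25 rad limit. The paddle length read from the pictures came out at 223–225 mm instead of 230 mm. I took no picture after the last correction of a few millimetres. I did not measure the tile, tube or tumbler again, but no strong contact force showed in the readings between moves.

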